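Clamp a bearing ring with a square key

ROBOT

A 6-joint arm with a two-finger parallel gripper is mounted at the origin on a cart in front of the work surface, level with it; the furniture and walls round the work are solid. World frame = base frame: x ahead of the robot, y to its left, z up, the work surface at z = 0. Lengths are in m, angles in rad, forces in N, time in s.
With the tool pointing down it reaches from about 0.4 to 0.825 m from the base axis. Payload 7 kg.
Tool frame: the origin (TCP) lies on the mounting face of the last link; the fingertips stand arm.tcp_to_tips ahead of it and the grasp point (between the pads) lies 159 mm ahead of it (arm.tcp_to_tips is the distance from the TCP to the fingertips, in m); z points along the fingers, y is the direction in which the jaws open and shut (so a half turn about z gives the same grasp; the last joint's range is limited). The gripper opens to 88 mm and grips with 3 to 60 N. Pads are 19 mm wide; open, the fingers measure 130 mm over their backs; the gripper's body (78 mm by 193 mm) begins 47 mm behind the grasp point.
Start: joints at [-0.983, 0.359, 0.012, 0, -1.224, -0.288], TCP at [0.199, -0.645, 0.405] pointing down, gripper open.
Joint ranges: [-3.07, 3.07], [-1.43, 2.12], [-1.02, 1.25], [-3.03, 1.67], [-3.05, -0], [-3.03, 3.03]. Speed limits (rad/s): [2.39, 2.39, 3.01, 3.14, 3.14, 3.14].

INTERFACE

Orientations are given as [roll, pitch, yaw] about the fixed x, y, z axes, in that order (R = Rz(yaw) Ry(pitch) Rx(roll)).
In Python, from station import arm, cams, job_done, finder gives the robot as it stands.
- The arm moves only by the tool play_rows, never from a script. Its argument "targets" is a list that holds one entry, the list of rows, each a list of 4 numbers: the shift along the tool's x, y, z in m, then the turn about the tool's z in degrees. A call has 1 to 5 rows; each row is the pose to reach, as a shift and turn from the pose commanded when the call began, along the tool's axes at that moment; what a row does not reach only later rows make up. A row lasts 1/8 s, in which the tool goes at most 62.5 mm and 10.7 degrees, less where a joint would pass 70% of its speed; a pose out of reach is approached as far as the arm can. A call with a gripper value outside its range is refused whole. "grip" is the closure in counts, from 0 (fully open) to 255 (shut), set as the call begins (left out, the last holds). The fingers move at their own pace and stop on an object; "newtons" is the grip in N (left out, the last holds). Time passes only in rows, so rows that repeat a pose let the fingers close. It gives the time, the measured TCP pose, the force and the opening at its end, in the units of the state.
- arm.get_state(): the state, without advancing time (a new reading comes with each control period).
- cams.grab_frame(name): name is "scene" or "side" or "wrist"; returns (picture, depth): 384x512x3 uint8, red, green, blue; 384x512 float32, m along the optical axis (not along the pixel's ray), 0 where there is no reading.
- cams.camera_params(name): a dict with "intrinsics" (3x3 intrinsics, pixels), "position" and "attitude" of the camera in the world. Camera axes: x right, y down, z forward; pixel columns grow to the right and rows downward; lengths in m; the calibration is good to about 2 mm. A picture is of the moment at which its call begins: read the wrist's pose just before it. camera_params takes no time and is no camera call; for the wrist camera it gives the pose at the moment of the call.
- job_done(): hands the job in, once; it reports no verdict.
Trained networks look in the newest picture that a camera, given by its name, has taken for a name from the list of things; names that differ only in an ending like _2 or _b are one class to them, and where a whole thing is asked for, a point or a joint stands for the part that bears it (a point fixed in the world has none). Each returns a list of dicts, best first, with "score" (0 to 1); they miss things now and then, are a little off and sometimes report something else, mostly with a low value. They report only what shows in the picture. A call takes as long as a camera call. They do not tell look-alikes from the thing itself.
- finder.find_in(camera, query): "xyz" ([x, y, z] in m, in world coordinates, good to about 4 mm: the middle of the surface that is visible of it).
- finder.masks_of(camera, query): "mask" (384x512 bool, what is visible of it).
The state is a dict: "t": time; "q": joint angles; "qd": joint speeds; "joint_efforts": joint torques, N m; "eef_pos": TCP position; "ee_rot": TCP orientation; "force": force on the tool from outside, world axes, zero at the start; "moment": the same for the moment, N m; "width": finger opening in m.
Only numpy, scipy, OpenCV 4.12 (cv2) and the standard library are available. Lean on these libraries where they do the work, as an engineer would, in place of code of your own. Each camera call takes 0.05 s, during which the arm holds its last target. There are 200 camera calls.

TASK

Take the square key from its holder, feel it into the square socket down in the round well of the ring clamp and push it fully home, pressing only lightly because the socket rides on a spring that must not be pushed far down. Then turn the key clockwise until the sliding jaw holds the bearing ring firmly against the V stop, stopping soon after it tightens so that the ring is not crushed. Leave the key standing in the socket, the ring clamped, and the other things on the bench where they are.

Things in the scene. Friction and masses are not known exactly. Their poses are not given: they have to be found in the camera images.
- key: loose steel key, standing upright in the holder: square shank 14 x 14 mm, 62 mm long (round collar 23 mm across at 56 to 62 mm), under a flat grip bar 46 mm long (along the key's x) x 12 mm wide (y) x 30 mm tall (z = 62 to 92 mm). Origin at the centre of the lower tip, z up the shank, whose sides are parallel to the key's x and y. The last 2.5 mm of the tip taper by 1 mm a side
- key_tip (a point): centre of the key's lower end (same as the key's origin), axes as the key's
- key_holder: fixed black block 44 x 44 x 36 mm with a square hole 16 mm wide and 28 mm deep from above, in which the key stands 28 mm deep at the start. Origin at the centre of its underside, on the bench
- clamp: fixed ring clamp: a dark steel base plate 190 (x) x 86 (y) x 12 mm, origin at the centre of its underside, on the bench. On its -x end a grey gear housing 64 x 64 mm whose top is 48 mm above the bench, with a round well in its top; next along +x a sliding steel jaw, the bearing ring lying loose on the plate, and at the +x end a V stop
- well (a point): centre of the mouth of the round well (22 mm wide, so it guides the key roughly) in the housing's top, 48 mm above the bench; axes as the clamp's. The socket lies in the bottom of the well, on the same axis
- socket_face (a point): point on the well's axis 9 mm below its mouth, at the flat face of the turning pinion at rest. In it is the square socket: 15.6 mm wide, sharp-edged, 14 mm deep (tip 23 mm below the mouth when home). The angle of the square is different every time and not reported; these axes are the clamp's: turn the lightly pressed key, up to a quarter turn, until the socket springs up round it
- plunger (a joint): how far the spring-borne socket is pushed down, m, 0 at rest: starts to yield at about 3 N and then 4 N per mm; bottoms at 5 mm. Must never exceed 4.2 mm (about 20 N)
- pinion (a joint): turn of the socket, rad, 0 at its open stop and at the start, growing clockwise seen from above. Friction 0.22 N m; it stays where it is left. The key has 0.25 rad of play in it. Each rad moves the jaw 4 mm. The slack differs every time: the ring gets tight at 0.4 to 0.85 rad; from there the clamping force grows by about 64 N and the turning torque by 0.26 N m per rad
- jaw: sliding steel jaw, 14 (x) x 60 (y) x 16 mm, pushes along the clamp's +x. Its origin and axes coincide with the clamp's as long as the jaw is fully open; its face starts at clamp x = -4 mm. It is carried on stiff springs (16 N per mm)
- v_stop: fixed V-shaped steel stop at the +x end of the clamp, 16 mm high, open towards the ring; origin on the clamp's axis at its underside, about 61.6 mm from the clamp's centre (set by hand, 0.7 mm either way)
- ring: loose ground steel bearing ring, 62 mm outside, 12 mm thick, lying flat on the clamp's plate between jaw and stop; origin at the centre of its underside. It is held firmly at 10 N of clamping force and is crushed over 50 N (aim for about 25 N, which is 0.4 rad after it tightens)
- hex_key: bystander: dark L-shaped hexagon key, 72 x 28 x 7 mm
- loupe: bystander: small black eye loupe, 32 mm across, 26 mm high
- micrometer: bystander: outside micrometer lying flat, 130 x 48 x 12 mm
- oil_bottle: bystander: cream oil bottle with a red spout, 42 mm across, 118 mm high
Things that resemble listed ones, but are neither listed nor needed, are in the scene too. What is shaped like the ring but blue or orange is not meant.

How it is judged:
By the outcome, as a careful person would: the job done as asked, in the order asked, and still so for the second after the job is handed in, with the robot touching nothing.
It also fails if it takes over 72 s, if anything falls off the work surface, if the arm or the gripper's body presses on something with over 40 N, if the wrist force passes 120 N, or if a joint passes its speed limit or range.

## Working session

There is one attempt and no reset: what is moved stays moved. The work goes in short steps, Python scripts to look and compute and a tool call to move; the robot and the scene stay as the last step left them, time stands still between calls to the robot, and variables do not carry over. Pictures are saved under pics/ and viewed, about 8 in all and at most 12, crops included, and the job is handed in when it is done.

Besides the shell and the picture viewer there is one more tool, called after "Request:" as name(argument=value, ...) on one line, values as JSON. play_rows: Moves the arm, as the interface text tells. Its arguments: {"type":"object","properties":{"targets":{"type":"array","items":{"type":"array","items":{"type":"array","items":{"type":"number"}}}},"grip":{"type":"number"},"newtons":{"type":"number"}},"required":["targets"]}

```bash
ls; mkdir -p pics
cat > h.py <<'E'
import numpy as np, cv2
from scipy.spatial.transform import Rotation as R
from station import arm, cams, job_done, finder
def cloud(name):
    img,d=cams.grab_frame(name); p=cams.camera_params(name)
    K=np.array(p["intrinsics"]); v,u=np.mgrid[0:384,0:512]
    c=np.stack([(u-K[0,2])/K[0,0]*d,(v-K[1,2])/K[1,1]*d,d],-1)
    A=np.array(p["attitude"])
    Rm=A if A.shape==(3,3) else R.from_euler('xyz',A).as_matrix()
    w=c@Rm.T+np.array(p["position"]); w[d==0]=np.nan
    return img,d,w
def save(img,fn,crop=None,s=1):
    if crop: img=img[crop[1]:crop[3],crop[0]:crop[2]]
    cv2.imwrite(fn,cv2.resize(img,None,fx=s,fy=s,interpolation=cv2.INTER_CUBIC)[...,::-1])
E
python3 - <<'E'
from h import *
print(arm.get_state()); print(arm.tcp_to_tips)
for n in ("scene","side"):
    img,d,w=cloud(n); print(n,cams.camera_params(n))
    np.savez(f"{n}.npz",img=img,d=d,w=w); save(img,f"pics/{n}0.png",s=1.5)
    for q in ("key","key_holder","clamp","jaw","v_stop","ring"):
        print(q,[(np.round(r["xyz"],3).tolist(),round(r["score"],2)) for r in finder.find_in(n,q)])
E
```

```text
pics
{'t': 0.0, 'q': array([-9.82890420e-01,  3.59406033e-01,  1.10796151e-02, -3.46251388e-04,
       -1.22411825e+00, -2.88107117e-01]), 'qd': array([-0.0014316 ,  0.0009834 , -0.00018679, -0.00104857, -0.00025937,
       -0.00095984]), 'joint_efforts': array([-5.91532680e-04, -5.82718420e+01,  2.93066293e+01,  6.99752122e+00,
        6.91661640e-03, -1.28777151e-04]), 'eef_pos': array([ 0.19929569, -0.64471128,  0.4037198 ]), 'ee_rot': array([ 3.13991976e+00, -1.56317437e-04, -2.84191165e+00]), 'force': array([-1.10418656, -0.31912742, -0.35520937]), 'moment': array([-0.02725288,  0.00985547,  0.03242494]), 'width': 0.08779996897740457}
0.1781
scene {'intrinsics': array([[432.11570881,   0.        , 255.2013251 ],
       [  0.        , 432.11570881, 194.42845371],
       [  0.        ,   0.        ,   1.        ]]), 'position': array([-0.253847  , -0.92121369,  0.79920249]), 'attitude': array([-2.12686405e+00,  1.18948713e-03, -8.01445155e-01])}
key [([0.401, -0.268, 0.086], 0.51), ([0.45, 0.171, 0.022], 0.45)]
key_holder [([0.396, -0.28, 0.026], 0.74)]
clamp [([0.444, 0.17, 0.018], 0.8)]
jaw []
v_stop []
ring [([0.532, 0.359, 0.011], 0.62)]
side {'intrinsics': array([[378.03410638,   0.        , 256.13736771],
       [  0.        , 378.03410638, 191.19613552],
       [  0.        ,   0.        ,   1.        ]]), 'position': array([0.29047646, 0.86123634, 0.86572653]), 'attitude': array([-2.24354109, -0.00318213, -2.80504722])}
key [([0.408, -0.263, 0.079], 0.53), ([0.469, 0.217, 0.012], 0.19)]
key_holder [([0.524, 0.217, 0.022], 0.72), ([0.404, -0.248, 0.029], 0.68)]
clamp [([0.467, 0.222, 0.01], 0.79)]
jaw [([0.487, 0.207, 0.03], 0.5)]
v_stop [([0.558, 0.235, 0.028], 0.64)]
ring [([0.528, 0.372, 0.011], 0.67), ([0.831, 0.188, 0.007], 0.48), ([0.673, 0.159, 0.009], 0.44)]
```

View pics/scene0.png

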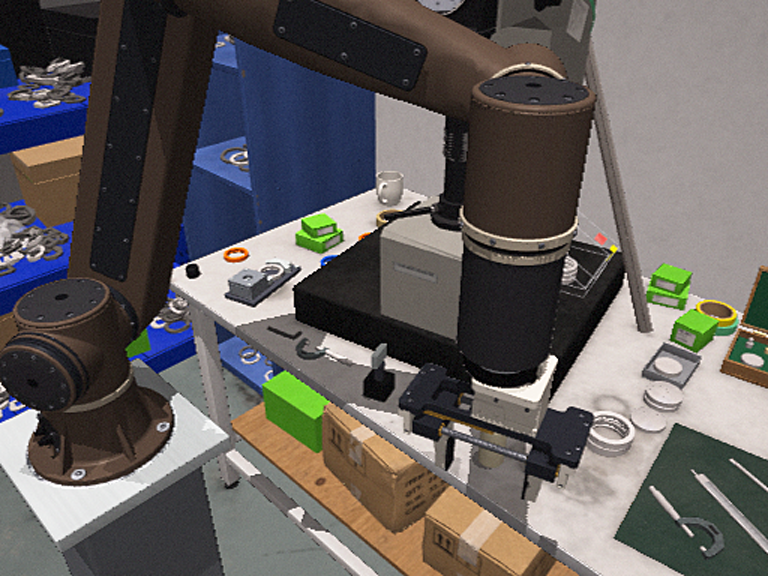

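View pics/side0.png

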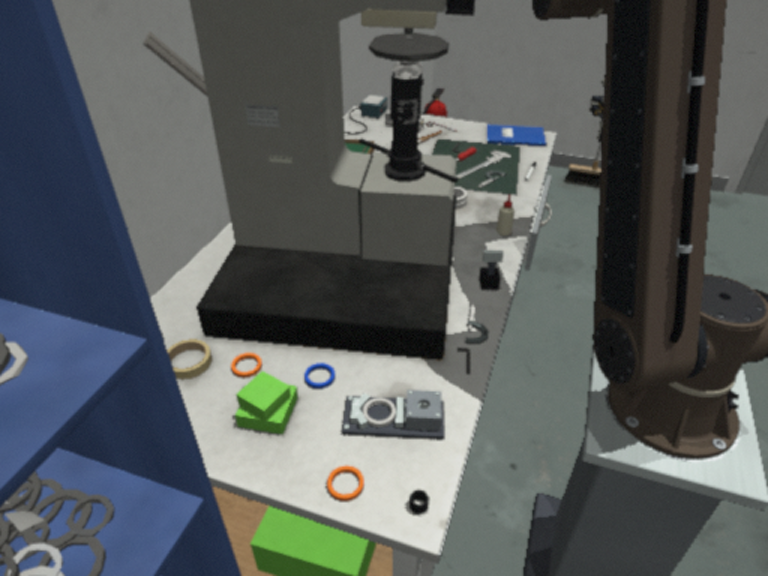

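Scene view: the key stands in its black holder at about (377,375), and the clamp is at (262,280) with its grey housing at the left. The side view shows the clamp at (393,412): housing with well at (424,404), jaw at (400,410), steel ring at (378,410) and V stop at (355,412). The blue and orange rings are decoys. A tall machine stands at y ≈ -0.15 to 0.1. I'll measure these next.

Run:
```python
from h import *
for n in ("scene","side"):
    z=np.load(f"{n}.npz"); w=z["w"]; img=z["img"]
    def sel(b): 
        m=np.all([(w[...,i]>b[i][0])&(w[...,i]<b[i][1]) for i in range(3)],0); return w[m]
    def rect(p): 
        r=cv2.minAreaRect((p[:,:2]*1000).astype(np.float32)); return [np.round(x,1) for x in r],len(p)
    k=sel(((.34,.46),(-.33,-.21),(.06,.12))); print(n,"key",rect(k),np.percentile(k[:,2],[1,50,99]), "top",rect(k[k[:,2]>.094]) if (k[:,2]>.094).sum()>3 else 0)
    h=sel(((.34,.46),(-.33,-.21),(.03,.04))); print("holder",rect(h))
    g=sel(((.33,.65),(.05,.33),(.042,.054))); print("housing top",rect(g),np.median(g[:,2]))
    g=sel(((.33,.65),(.05,.33),(.006,.06))); print("clamp",rect(g))
    # machine: tall stuff
    for zz in ((.05,.1),(.1,.2),(.2,.35),(.35,.6)):
        m=sel(((.2,1.2),(-.25,.35),zz)); 
        if len(m): print(zz,np.round(np.percentile(m[:,:2],[1,50,99],axis=0),3).tolist(),len(m))
```

```text
scene key ([array([ 408.4, -271. ]), array([48.4, 16.5]), np.float64(18.6)], 138) [0.06127631 0.0896045  0.10160947] top ([array([ 408.2, -268.7]), array([47.4, 12.2]), np.float64(17.4)], 56)
holder ([array([ 408.9, -268.4]), array([49.3, 45.9]), np.float64(18.8)], 156)
housing top ([array([445.1, 187.9]), array([72.1, 69. ]), np.float64(19.0)], 212) 0.04717333854555489
clamp ([array([509.3, 184.5]), array([200.6, 209.7]), np.float64(36.0)], 863)
(0.05, 0.1) [[0.451, -0.245], [0.538, -0.026], [1.185, 0.342]] 3521
(0.1, 0.2) [[0.5, -0.249], [1.174, -0.201], [1.188, 0.345]] 1274
(0.2, 0.35) [[0.204, -0.249], [0.561, -0.214], [1.187, 0.341]] 1813
(0.35, 0.6) [[0.201, -0.249], [0.785, -0.208], [1.188, -0.024]] 2406
side key ([array([ 407.8, -262. ]), array([45.5, 17.7]), np.float64(20.4)], 120) [0.06291073 0.08536139 0.09867376] top ([array([ 407.5, -263.3]), array([43.4, 15.5]), np.float64(20.2)], 31)
holder ([array([ 407.3, -260.7]), array([43.6, 45.9]), np.float64(17.7)], 78)
housing top ([array([512.1, 123.9]), array([102.8, 278.8]), np.float64(49.8)], 516) 0.04657255671855115
clamp ([array([519.7, 161.7]), array([223.3, 259.8]), np.float64(90.0)], 2284)
(0.05, 0.1) [[0.461, -0.208], [0.732, 0.004], [1.181, 0.302]] 9945
(0.1, 0.2) [[0.506, -0.237], [0.847, -0.137], [1.182, 0.035]] 4937
(0.2, 0.35) [[0.209, -0.245], [0.843, -0.135], [1.182, 0.034]] 8891
(0.35, 0.6) [[0.203, -0.245], [0.901, -0.113], [1.182, 0.036]] 17328
```

```bash
cat >> h.py <<'E'
def shift(xyz,yawdeg,s=None):
    s=s or arm.get_state(); Rm=R.from_euler('xyz',s["ee_rot"]).as_matrix()
    d=Rm.T@(np.array(xyz)-s["eef_pos"]); dy=(np.degrees(s["ee_rot"][2])-yawdeg+180)%360-180
    print("shift mm",np.round(d*1000,1),"turn",round(dy,2),"(tool +z turn = cw)")
E
python3 - <<'E'
from h import *
shift((.408,-.265,.40),-161.5)
z=np.load("scene.npz");w=z["w"]
for u,v in ((247,239),(260,247),(275,225),(200,187),(262,188),(255,215),(285,222)): print(u,v,np.round(w[v,u],3))
E
```

```text
shift mm [-311.6  301.3    4.7] turn -1.32 (tool +z turn = cw)
247 239 [ 0.47  -0.185  0.   ]
260 247 [ 0.47  -0.238 -0.001]
275 225 [ 0.509 -0.261  0.07 ]
200 187 [ 0.57   0.156 -0.002]
262 188 [ 0.504 -0.212  0.175]
255 215 [ 0.493 -0.196  0.081]
285 222 [ 0.516 -0.291  0.092]
```

Request:
play_rows(targets=[[[-0.05,0.05,0.0,-1.3],[-0.1,0.095,0.0,-1.3],[-0.14,0.135,0.0,-1.3],[-0.18,0.175,0.0,-1.3],[-0.22,0.215,0.0,-1.3]]])

```text
t: 1.32
eef_pos: [0.3466, -0.3726, 0.405]
ee_rot: [-3.141, 0.001, -2.819]
force: [1.3, -0.5, 0.4]
width: 0.0877
```

Request:
play_rows(targets=[[[-0.04,0.04,0.0,0],[-0.07,0.065,0.0,0],[-0.092,0.086,0.0,0],[-0.092,0.086,0.0,0],[-0.092,0.086,0.0,0]]])

```text
t: 1.95
eef_pos: [0.4059, -0.2638, 0.4048]
ee_rot: [-3.141, 0.0, -2.819]
force: [-0.4, -0.3, -0.1]
width: 0.0873
```

Run:
```python
from h import *
s=arm.get_state(); print(s["t"],s["eef_pos"],np.degrees(s["ee_rot"]),s["q"],s["force"])
print(cams.camera_params("wrist"))
img,d,w=cloud("wrist"); np.savez("wk.npz",img=img,d=d,w=w); save(img,"pics/wk.png",s=1.5)
for q in ("key","key_holder"): print(q,[(np.round(r["xyz"],4).tolist(),round(r["score"],2)) for r in finder.find_in("wrist",q)])
p=w.reshape(-1,3); p=p[~np.isnan(p).any(1)]
b=p[(abs(p[:,0]-.408)<.07)&(abs(p[:,1]+.265)<.07)]
for a,c in ((.092,.108),(.06,.092),(.028,.042)):
    k=b[(b[:,2]>a)&(b[:,2]<c)]
    if len(k)>5: print(a,c,len(k),cv2.minAreaRect((k[:,:2]*1000).astype(np.float32)),np.median(k,axis=0))
```

```text
1.95 [ 0.40593784 -0.26382952  0.40477675] [-1.79991843e+02  5.40219665e-03 -1.61489485e+02] [-1.68948891e-01  3.98871874e-02 -3.94764177e-01  8.92353057e-05
 -1.13599461e+00 -1.07881559e+00] [-0.38320973 -0.2793708  -0.08707852]
{'intrinsics': array([[343.37760172,   0.        , 258.85157362],
       [  0.        , 343.37760172, 188.81805143],
       [  0.        ,   0.        ,   1.        ]]), 'position': array([ 0.3353237 , -0.28854043,  0.38554936]), 'attitude': array([2.85951389e+00, 4.18035359e-04, 1.89362140e+00])}
key []
key_holder [([0.3964, -0.2708, 0.0396], 0.94)]
0.092 0.108 716 ((408.6455078125, -267.4210205078125), (45.04901123046875, 11.490246772766113), 18.29629135131836) [ 0.40749766 -0.26772791  0.10014241]
0.06 0.092 188 ((402.0963134765625, -269.2955322265625), (31.737953186035156, 21.952224731445312), 14.081761360168457) [ 0.40578956 -0.2731688   0.07065776]
0.028 0.042 1161 ((409.2751770019531, -267.4482421875), (44.502845764160156, 43.940574645996094), 18.328630447387695) [ 0.40399053 -0.27086024  0.03648287]
```

View pics/wk.png

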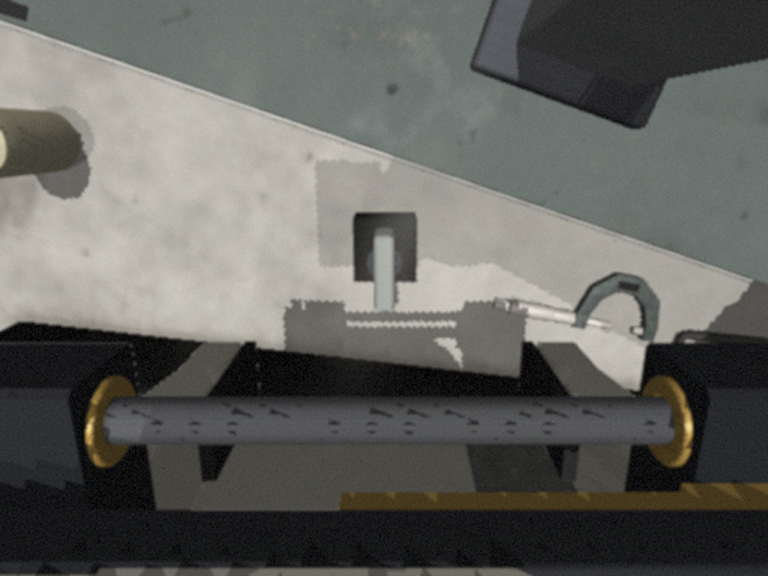

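Wrist view: the key's grip bar is at (384,265) in the black holder at (385,247). Depth puts the bar centre at (0.4086, -0.2674), yaw 18.3°, top at 0.100, all consistent with the given sizes. I'll go down to grasp.

Run:
```python
from h import *
shift((.4086,-.2674,.251),-161.7)
```

```text
shift mm [ -1.9  -3.8 153.6] turn 0.12 (tool +z turn = cw)
```

Request:
play_rows(targets=[[[-0.002,-0.004,0.03,0.2],[-0.002,-0.004,0.07,0.2],[-0.002,-0.004,0.11,0.2],[-0.002,-0.004,0.14,0.2],[-0.002,-0.004,0.153,0.2]]])

```text
t: 2.72
eef_pos: [0.4084, -0.2674, 0.2501]
ee_rot: [3.14, -0.002, -2.824]
force: [-0.5, 1.3, 0.2]
width: 0.0875
```

Request:
play_rows(targets=[[[0,0,0,0],[0,0,0,0],[0,0,0,0],[0,0,0,0]]], grip=150, newtons=40)

```text
t: 3.22
eef_pos: [0.4094, -0.2669, 0.2524]
ee_rot: [-3.141, 0.001, -2.822]
force: [-0.4, -0.1, 0.4]
width: 0.0531
```

Run:
```python
from h import *
shift((.4086,-.2674,.251),-161.7)
img,d,w=cloud("scene"); save(img,"pics/s1.png",(190,190,350,310),4)
```

```text
shift mm [ 0.9 -0.2  1.4] turn -0.02 (tool +z turn = cw)
```

View pics/s1.png

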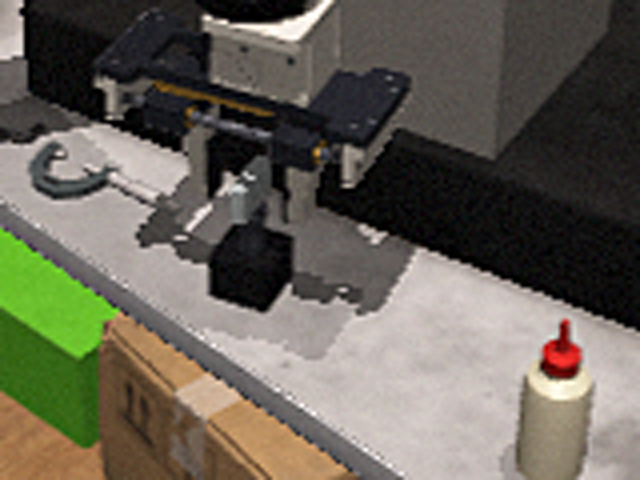

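The fingers stand on either side of the grip bar at (250,190). I'll close them.

Request:
play_rows(targets=[[[0,0,0,0],[0,0,0,0],[0,0,0,0],[0,0,0,0],[0,0,0,0]]], grip=255, newtons=50)

```text
t: 3.9
eef_pos: [0.4092, -0.2669, 0.2516]
ee_rot: [3.142, -0.0, -2.823]
force: [0.4, 0.3, -0.6]
width: 0.0119
```

Request:
play_rows(targets=[[[0,0,0,0],[0,0,-0.005,0],[0,0,-0.01,0],[0,0,-0.015,0],[0,0,-0.02,0]]])

```text
t: 4.53
eef_pos: [0.4092, -0.2669, 0.2721]
ee_rot: [-3.141, 0.0, -2.823]
force: [0.3, -0.0, -0.7]
width: 0.0117
```

Request:
play_rows(targets=[[[0,0,-0.03,0],[0,0,-0.06,0],[0,0,-0.09,0],[0,0,-0.12,0],[0,0,-0.14,0]]])

```text
t: 5.15
eef_pos: [0.4091, -0.2669, 0.4135]
ee_rot: [-3.141, 0.001, -2.823]
force: [-0.1, 0.1, -1.5]
width: 0.0119
```

Run:
```python
from h import *
w=np.load("side.npz")["w"].reshape(-1,3); w=w[~np.isnan(w).any(1)]
for y0 in np.arange(-.24,.28,.08):
  print(round(y0,2),end=": ")
  for z0 in (.02,.12,.25,.4,.55,.7):
    z1={.02:.12,.12:.25,.25:.4,.4:.55,.55:.7,.7:.9}[z0]
    m=w[(w[:,1]>y0)&(w[:,1]<y0+.08)&(w[:,2]>z0)&(w[:,2]<z1)&(w[:,0]>.2)]
    print(z0,np.round(np.percentile(m[:,0],[0.5,5]),2) if len(m)>20 else None,end=" | ")
  print()
shift((.40,-.12,.41),-161.7)
s=arm.get_state();print(s["eef_pos"],s["q"],s["force"])
```

```text
-0.24: 0.02 [0.41 0.5 ] | 0.12 [0.5  0.51] | 0.25 [0.5  0.52] | 0.4 [0.56 0.59] | 0.55 [0.5  0.51] | 0.7 None | 
-0.16: 0.02 [0.48 0.51] | 0.12 [0.59 0.62] | 0.25 [0.61 0.69] | 0.4 [0.76 0.77] | 0.55 [0.27 0.69] | 0.7 None | 
-0.08: 0.02 [0.46 0.49] | 0.12 [1.17 1.18] | 0.25 [0.22 0.22] | 0.4 [0.22 0.22] | 0.55 [0.2  0.22] | 0.7 None | 
0.0: 0.02 [0.45 0.47] | 0.12 [1.17 1.18] | 0.25 [0.2 0.2] | 0.4 [0.2 0.2] | 0.55 [0.2 0.2] | 0.7 None | 
0.08: 0.02 [0.44 0.7 ] | 0.12 None | 0.25 None | 0.4 None | 0.55 None | 0.7 None | 
0.16: 0.02 [0.41 0.42] | 0.12 None | 0.25 None | 0.4 None | 0.55 None | 0.7 None | 
0.24: 0.02 [0.52 0.56] | 0.12 None | 0.25 None | 0.4 None | 0.55 None | 0.7 None | 
shift mm [-37.5 142.4   3.4] turn -0.02 (tool +z turn = cw)
[ 0.40905685 -0.26694081  0.41346891] [-1.74603713e-01  4.06129121e-02 -3.73435508e-01  1.18100373e-04
 -1.15500242e+00 -1.07724581e+00] [-0.1290414   0.11813301 -1.53187809]
```

Request:
play_rows(targets=[[[-0.012,0.03,0,0],[-0.026,0.08,0,0],[-0.04,0.13,0,0],[-0.052,0.18,0,0],[-0.06,0.209,0,0]]])

```text
t: 5.78
eef_pos: [0.3999, -0.048, 0.4121]
ee_rot: [3.141, 0.001, -2.821]
force: [-0.6, -0.4, -1.3]
width: 0.012
```

Request:
play_rows(targets=[[[-0.012,0.038,0,-10],[-0.024,0.076,0,-20],[-0.036,0.114,0,-30],[-0.045,0.142,0,-40],[-0.045,0.142,0,-50]]])

```text
t: 6.4
eef_pos: [0.3986, 0.1009, 0.4119]
ee_rot: [-3.142, 0.0, -1.942]
force: [0.2, -0.4, -1.3]
width: 0.0117
```

Request:
play_rows(targets=[[[0,0,0,-10],[0,0,0,-20],[0,0,0,-30],[0,0,0,-40],[0,0,0,-50]]])

```text
t: 7.02
eef_pos: [0.3986, 0.0991, 0.4119]
ee_rot: [-3.141, 0.0, -1.072]
force: [-0.4, -0.1, -2.2]
width: 0.0118
```

Request:
play_rows(targets=[[[0,0,0,-10],[0,0,0,-20],[0,0,0,-30],[0,0,0,-40],[0,0,0,-50]]])

```text
t: 7.65
eef_pos: [0.3986, 0.0991, 0.4119]
ee_rot: [-3.141, -0.0, -0.199]
force: [-0.0, -0.4, -2.3]
width: 0.0116
```

Request:
play_rows(targets=[[[0,0,0,-10],[0,0,0,-20],[0,0,0,-30],[0,0,0,-30],[0,0,0,-30]]])

```text
t: 8.28
eef_pos: [0.3987, 0.0992, 0.4118]
ee_rot: [-3.141, -0.0, 0.315]
force: [0.4, -0.5, -1.3]
width: 0.0115
```

Run:
```python
from h import *
s=arm.get_state(); print(s["t"],s["eef_pos"],np.degrees(s["ee_rot"]),s["q"],s["force"],s["moment"])
print(cams.camera_params("wrist"))
img,d,w=cloud("wrist"); np.savez("wc.npz",img=img,d=d,w=w); save(img,"pics/wc.png",s=1.5)
p=w.reshape(-1,3); p=p[~np.isnan(p).any(1)]
k=p[(p[:,2]>.043)&(p[:,2]<.053)&(abs(p[:,0]-.445)<.08)&(abs(p[:,1]-.19)<.08)]
print(len(k),cv2.minAreaRect((k[:,:2]*1000).astype(np.float32)),np.median(k,axis=0))
```

```text
8.275 [0.39870801 0.09921694 0.4117945 ] [-1.79993736e+02 -1.00305252e-02  1.80564214e+01] [ 7.29564415e-01 -1.02494041e-01 -5.14156072e-01 -3.22814704e-05
 -1.15893003e+00  1.15638885e+00] [ 0.43912002 -0.54347054 -1.32855294] [-0.10397207  0.12996482  0.01907595]
{'intrinsics': array([[343.37760172,   0.        , 258.85157362],
       [  0.        , 343.37760172, 188.81805143],
       [  0.        ,   0.        ,   1.        ]]), 'position': array([0.47078629, 0.12164616, 0.3925497 ]), 'attitude': array([ 2.85962612e+00, -1.47448410e-04, -1.25592642e+00])}
4207 ((446.37628173828125, 189.86024475097656), (64.11003112792969, 64.6318588256836), 15.86147689819336) [0.4479064  0.19019949 0.04857948]
```

View pics/wc.png

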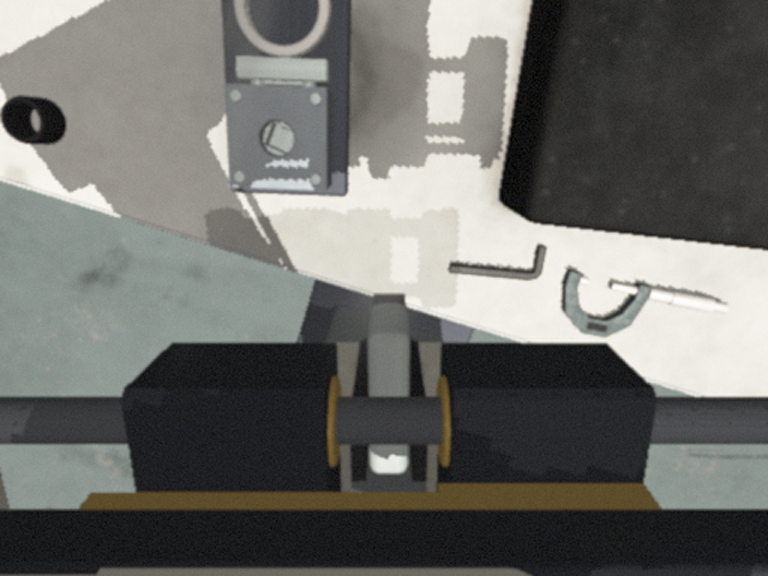

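Wrist view: the housing's well is at (278,137), with the socket visible in it. The ring is at (282,15), the jaw at (282,68), and the held key's tip at (389,298). I'll move over and down for a close view.

Request:
play_rows(targets=[[[0,-0.025,0.02,0],[0,-0.05,0.045,0],[0,-0.072,0.07,0],[0,-0.072,0.08,0],[0,-0.072,0.08,0]]])

```text
t: 8.95
eef_pos: [0.3762, 0.1675, 0.3313]
ee_rot: [3.141, 0.001, 0.318]
force: [-0.6, -0.2, -1.7]
width: 0.0114
```

Run:
```python
from h import *
s=arm.get_state(); print(s["t"],s["eef_pos"],np.degrees(s["ee_rot"]),s["force"],s["moment"])
img,d,w=cloud("wrist"); np.savez("wc2.npz",img=img,d=d,w=w)
p=w.reshape(-1,3); p=p[~np.isnan(p).any(1)]
k=p[(p[:,2]>.043)&(p[:,2]<.053)&(abs(p[:,0]-.445)<.08)&(abs(p[:,1]-.19)<.08)]
print(len(k),cv2.minAreaRect((k[:,:2]*1000).astype(np.float32)),np.median(k,axis=0))
c=np.array(cv2.minAreaRect((k[:,:2]*1000).astype(np.float32))[0])/1000
# hole pixels
m=(w[...,2]<.044)&(np.hypot(w[...,0]-c[0],w[...,1]-c[1])<.018)
m=cv2.morphologyEx(m.astype(np.uint8),cv2.MORPH_OPEN,np.ones((3,3),np.uint8))
v,u=np.nonzero(m); print("well px",u.mean(),v.mean(),len(u),np.ptp(u),np.ptp(v)); print("hole z hist",np.histogram(w[v,u,2],bins=np.arange(.02,.05,.003)))
q=w[v,u]; f=q[abs(q[:,2]-.039)<.0025]; print("face",np.median(f,0) if len(f) else 0)
u0,v0=int(u.mean()),int(v.mean())
a=cv2.resize(img[v0-30:v0+30,u0-30:u0+30],(600,600),interpolation=cv2.INTER_CUBIC)
cv2.imwrite("pics/well.png",a[...,::-1]); print("crop origin",u0-30,v0-30)
# key tip
k=p[(p[:,2]>s["eef_pos"][2]-.26)&(p[:,2]<s["eef_pos"][2]-.19)&(np.hypot(p[:,0]-s["eef_pos"][0],p[:,1]-s["eef_pos"][1])<.03)]
Rm=R.from_euler('xyz',s["ee_rot"]).as_matrix(); t=(k-s["eef_pos"])@Rm
print("tip pts tool",len(t),np.percentile(t,[1,10,50,90,99],axis=0).round(4).tolist())
```

```text
8.95 [0.37616024 0.16747043 0.33128247] [1.79944504e+02 7.54049577e-02 1.82403983e+01] [-0.55016426 -0.23950553 -1.72337823] [-0.16860656  0.14158327  0.03127588]
7155 ((446.9149475097656, 190.0205535888672), (64.15164184570312, 64.21670532226562), 15.893842697143555) [0.44916708 0.19071158 0.04941922]
well px 258.12481644640235 91.18355359765052 681 28 29
hole z hist (array([  0, 120, 282,   6,  10,   8, 206,  49,   0]), array([0.02 , 0.023, 0.026, 0.029, 0.032, 0.035, 0.038, 0.041, 0.044,
       0.047]))
face [0.44694188 0.19034176 0.04019684]
crop origin 228 61
tip pts tool 159 [[0.0072, -0.0059, 0.2218], [0.0074, -0.0048, 0.2264], [0.0077, 0.0011, 0.2327], [0.0079, 0.0069, 0.239], [0.0081, 0.0078, 0.2403]]
```

View pics/well.png

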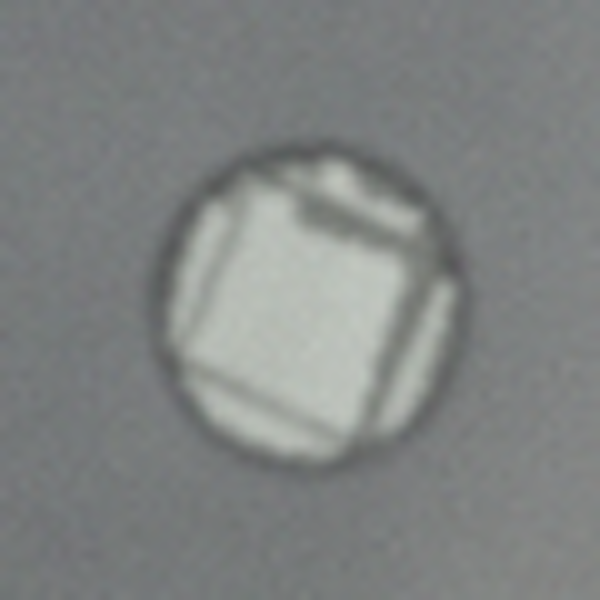

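The crop shows the square socket in the round well, rotated about 20° in the image: its corners are near (238,170), (440,255), (355,445) and (178,358). Next I'll compute its angle and centre in world axes.

Run:
```python
from h import *
z=np.load("wc2.npz"); w=z["w"]; s=arm.get_state()
p=cams.camera_params("wrist"); K=np.array(p["intrinsics"]); Rm=R.from_euler('xyz',p["attitude"]).as_matrix(); o=np.array(p["position"])
def bp(u,v,h):
    d=Rm@np.array([(u-K[0,2])/K[0,0],(v-K[1,2])/K[1,1],1]); return (o+d*(h-o[2])/d[2])[:2]
C=np.array([(238,170),(440,255),(355,445),(178,358)])/10.+np.array([228,61])-.5
for h in (.040,):
    P=np.array([bp(u,v,h) for u,v in C]); print(P.mean(0)); 
    for i in range(4):
        e=P[(i+1)%4]-P[i]; print(np.round(np.hypot(*e)*1000,1),np.degrees(np.arctan2(e[1],e[0]))%90)
# rim circle: fit from crop circle centre (313,305) r 155
print("rim centre",bp(228+31.3-.5,61+30.6-.5,.0485), "edges",[bp(228+a/10-.5,61+b/10-.5,.0485) for a,b in((160,305),(465,305),(313,148),(313,465))])
m=(w[...,2]<.030)&(np.hypot(w[...,0]-.447,w[...,1]-.190)<.018)
f=w[m]; print("floor",len(f),cv2.minAreaRect((f[:,:2]*1000).astype(np.float32)),np.median(f[:,2]))
Rt=R.from_euler('xyz',s["ee_rot"]).as_matrix(); print("tip world",s["eef_pos"]+Rt@np.array([.0007,.001,.243]))
```

```text
[0.44685352 0.19028316]
16.5 86.34539806697369
15.5 83.67084164575428
15.1 82.70796800146904
14.5 89.36577753779304
rim centre [0.44726392 0.18960245] edges [array([0.44379193, 0.20037894]), array([0.45084819, 0.17894016]), array([0.45781685, 0.19307534]), array([0.43637834, 0.18602009])]
floor 403 ((446.94256591796875, 189.98863220214844), (15.66958999633789, 15.604966163635254), 83.86225128173828) 0.026424777978474423
tip world [0.37744502 0.16667688 0.08895276]
```

Run:
```python
from h import *
shift((.4463,.1911,.3036),-6.1)
```

```text
shift mm [73.7 -0.6 28.3] turn 24.33 (tool +z turn = cw)
```

Request:
play_rows(targets=[[[0.025,-0.0,0.0,8],[0.05,-0.0005,0.0,16],[0.07,-0.0005,0.0,24.3],[0.0737,-0.0006,0.01,24.3],[0.0737,-0.0006,0.02,24.3]]])

```text
t: 9.62
eef_pos: [0.4459, 0.1908, 0.3112]
ee_rot: [-3.141, 0.0, -0.104]
force: [-0.7, -0.8, -1.5]
width: 0.0116
```

Request:
play_rows(targets=[[[0,0,0,0],[0,0,0.0,0],[0,0,0,0]]])

```text
t: 10.0
eef_pos: [0.4459, 0.1914, 0.3121]
ee_rot: [-3.141, -0.001, -0.104]
force: [0.2, -0.2, -2.0]
width: 0.0117
```

Run:
```python
from h import *
s=arm.get_state(); print(s["q"],s["force"],s["moment"])
shift((.4463,.1911,.3036),-6.1,s)
img,d,w=cloud("wrist"); save(img,"pics/w3.png",(170,110,340,240),4)
sc=[arm.get_state()["force"]]
img,d,w=cloud("side"); save(img,"pics/sd3.png",(210,220,330,310),5)
```

```text
[ 8.11892243e-01  1.30883734e-01 -5.26379686e-01  7.45898289e-05
 -9.12768121e-01  6.54428911e-01] [ 0.15005128 -0.22711112 -2.0434944 ] [-0.06076168  0.13672172 -0.06681022]
shift mm [0.5 0.3 8.5] turn 0.12 (tool +z turn = cw)
```

View pics/w3.png

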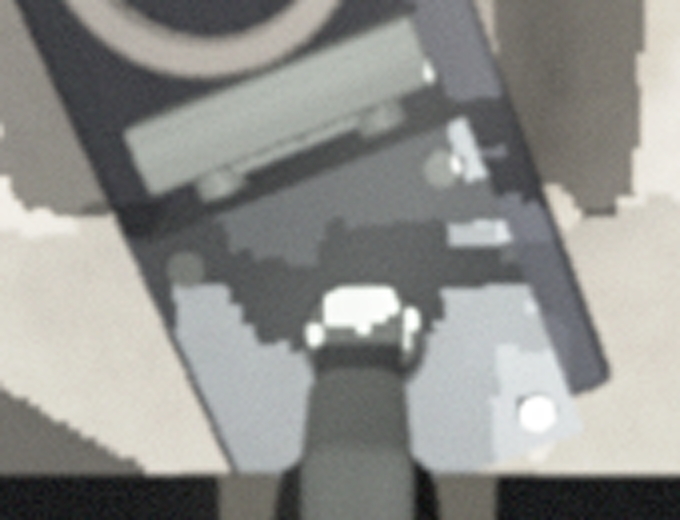

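The tip at (360,365) sits centred over the well. The housing, jaw and ring are undisturbed. I'll go down gently.

Request:
play_rows(targets=[[[0.0005,0.0003,0.006,0],[0.0005,0.0003,0.012,0],[0.0005,0.0003,0.017,0],[0.0005,0.0003,0.021,0],[0.0005,0.0003,0.024,0]]])

```text
t: 10.72
eef_pos: [0.4465, 0.191, 0.2873]
ee_rot: [3.141, 0.0, -0.105]
force: [0.5, 0.2, -1.0]
width: 0.0117
```

Request:
play_rows(targets=[[[0,0,0.0,0],[0,0,0.001,0],[0,0,0.002,0],[0,0,0.003,0],[0,0,0.003,0]]])

```text
t: 11.35
eef_pos: [0.4465, 0.191, 0.2846]
ee_rot: [3.142, 0.0, -0.105]
force: [0.8, -0.3, -1.9]
width: 0.012
```

Request:
play_rows(targets=[[[0,0,0.001,0],[0,0,0.002,0],[0,0,0.003,0],[0,0,0.004,0]]])

```text
t: 11.85
eef_pos: [0.4465, 0.191, 0.2806]
ee_rot: [3.142, 0.0, -0.105]
force: [-0.3, 0.1, -1.9]
width: 0.012
```

Request:
play_rows(targets=[[[0,0,0.0005,0],[0,0,0.001,0],[0,0,0.0015,0],[0,0,0.002,0]]])

```text
t: 12.35
eef_pos: [0.4465, 0.191, 0.2786]
ee_rot: [-3.142, -0.0, -0.105]
force: [-0.0, -0.0, -1.4]
width: 0.0119
```

Request:
play_rows(targets=[[[0,0,0.001,0],[0,0,0.002,0],[0,0,0.003,0],[0,0,0.004,0],[0,0,0.005,0]]])

```text
t: 12.98
eef_pos: [0.4465, 0.191, 0.2736]
ee_rot: [-3.142, 0.0, -0.105]
force: [0.1, 0.2, -1.8]
width: 0.0115
```

Request:
play_rows(targets=[[[0,0,0.001,0],[0,0,0.002,0],[0,0,0.003,0],[0,0,0.0035,0],[0,0,0.004,0]]])

```text
t: 13.6
eef_pos: [0.4465, 0.191, 0.2697]
ee_rot: [-3.142, -0.0, -0.105]
force: [-0.8, -0.5, -1.3]
width: 0.0115
```

Run:
```python
from h import *
s=arm.get_state(); print(s["eef_pos"],s["force"],s["moment"])
```

```text
[0.44651216 0.19100785 0.2696706 ] [-0.81546465 -0.54519679 -1.32690507] [-0.04178073  0.1481715  -0.0115287 ]
```

Still free. The last millimetres to the socket floor go in 0.5 mm steps, watching the force.

Request:
play_rows(targets=[[[0,0,0.0005,0],[0,0,0.001,0],[0,0,0.001,0]]])

```text
t: 13.98
eef_pos: [0.4465, 0.191, 0.2687]
ee_rot: [3.142, -0.0, -0.105]
force: [-0.2, 1.0, -2.7]
width: 0.0114
```

Request:
play_rows(targets=[[[0,0,0.0005,0],[0,0,0.0005,0]]])

```text
t: 14.22
eef_pos: [0.4465, 0.191, 0.2684]
ee_rot: [-3.142, -0.0, -0.105]
force: [-0.9, -1.2, 1.9]
width: 0.0115
```

Request:
play_rows(targets=[[[0,0,0.0005,0],[0,0,0.0005,0]]])

```text
t: 14.48
eef_pos: [0.4466, 0.191, 0.2679]
ee_rot: [-3.141, -0.0, -0.105]
force: [-1.6, -0.6, 2.8]
width: 0.0119
```

Contact is at the expected height (TCP 0.2684) with about 4 N of light press, so the key is home. Now I'll turn clockwise in small steps, watching the moment.

```bash
cat > m.py <<'E'
from h import *
S=[arm.get_state()]
for i in range(4): cams.grab_frame("side"); S.append(arm.get_state())
f=np.array([np.r_[s["force"],s["moment"]] for s in S])
print("t",round(S[-1]["t"],2),"F",f[:,:3].mean(0).round(2),"M",f[:,3:].mean(0).round(3),"sdMz",f[:,5].std().round(3),"z",S[-1]["eef_pos"].round(4),"yaw",np.degrees(S[-1]["ee_rot"][2]).round(2),"q6",S[-1]["q"][5].round(2),"w",S[-1]["width"].round(4))
E
python3 m.py
```

```text
Traceback (most recent call last):
  File "m.py", line 5, in <module>
    print("t",round(S[-1]["t"],2),"F",f[:,:3].mean(0).round(2),"M",f[:,3:].mean(0).round(3),"sdMz",f[:,5].std().round(3),"z",S[-1]["eef_pos"].round(4),"yaw",np.degrees(S[-1]["ee_rot"][2]).round(2),"q6",S[-1]["q"][5].round(2),"w",S[-1]["width"].round(4))
                                                                                                                                                                                                                                     ^^^^^^^^^^^^^^^^^^^^
AttributeError: 'float' object has no attribute 'round'
```

Request:
play_rows(targets=[[[0,0,0,3],[0,0,0,6],[0,0,0,9],[0,0,0,12]]])

```text
t: 15.18
eef_pos: [0.4464, 0.1907, 0.2677]
ee_rot: [3.141, 0.0, -0.316]
force: [-1.9, -2.0, 5.2]
width: 0.0113
```

```bash
python3 m.py
```

```text
Traceback (most recent call last):
  File "m.py", line 5, in <module>
    print("t",round(S[-1]["t"],2),"F",f[:,:3].mean(0).round(2),"M",f[:,3:].mean(0).round(3),"sdMz",f[:,5].std().round(3),"z",S[-1]["eef_pos"].round(4),"yaw",np.degrees(S[-1]["ee_rot"][2]).round(2),"q6",S[-1]["q"][5].round(2),"w",S[-1]["width"].round(4))
                                                                                                                                                                                                                                     ^^^^^^^^^^^^^^^^^^^^
AttributeError: 'float' object has no attribute 'round'
```

```bash
sed -i 's/S\[-1\]\["eef_pos"\].round(4)/np.round(S[-1]["eef_pos"],4)/; s/\["width"\].round(4)/["width"]/' m.py; python3 m.py
```

```text
t 15.57 F [-1.83 -2.33  4.87] M [-1.093  0.94   0.159] sdMz 0.018 z [0.4464 0.1908 0.2676] yaw -17.99 q6 0.45 w 0.011520495737004652
```

Request:
play_rows(targets=[[[-0.0001,0.0003,-0.0003,2],[-0.0001,0.0003,-0.0003,4],[-0.0001,0.0003,-0.0003,6]]])

```text
t: 15.95
eef_pos: [0.4462, 0.1907, 0.2679]
ee_rot: [3.141, 0.0, -0.422]
force: [-1.7, -2.5, 3.4]
width: 0.0114
```

```bash
python3 m.py
```

```text
t 16.15 F [-1.68 -2.6   3.52] M [-1.201  0.816  0.192] sdMz 0.037 z [0.4463 0.1907 0.2679] yaw -24.02 q6 0.34 w 0.011215742493397286
```

Request:
play_rows(targets=[[[0,0,0,2],[0,0,0,4],[0,0,0,6]]])

```text
t: 16.52
eef_pos: [0.4463, 0.1907, 0.2679]
ee_rot: [3.141, 0.0, -0.526]
force: [-1.0, -2.9, 4.2]
width: 0.0116
```

```bash
python3 m.py
```

```text
t 16.73 F [-1.45 -3.03  3.95] M [-1.371  0.802  0.195] sdMz 0.034 z [0.4463 0.1907 0.2679] yaw -30.02 q6 0.24 w 0.011917574880033725
```

Request:
play_rows(targets=[[[0.0001,0.0004,0,2],[0.0001,0.0004,0,4],[0.0001,0.0004,0,6]]])

```text
t: 17.1
eef_pos: [0.4462, 0.1904, 0.268]
ee_rot: [-3.141, 0.0, -0.631]
force: [-2.7, -2.0, 3.4]
width: 0.0116
```

```bash
python3 m.py
```

```text
t 17.3 F [-1.85 -1.64  3.11] M [-0.869  0.873  0.192] sdMz 0.022 z [0.4462 0.1904 0.268 ] yaw -36.01 q6 0.13 w 0.011673787990122196
```

Request:
play_rows(targets=[[[0,0,0,2],[0,0,0,4],[0,0,0,6]]])

```text
t: 17.68
eef_pos: [0.4462, 0.1904, 0.268]
ee_rot: [-3.141, 0.0, -0.736]
force: [-1.5, -0.0, 3.2]
width: 0.0119
```

```bash
python3 m.py
```

```text
t 17.88 F [-1.36 -1.14  2.93] M [-0.708  0.823  0.205] sdMz 0.031 z [0.4462 0.1904 0.268 ] yaw -42.02 q6 0.03 w 0.011684026540932107
```

Request:
play_rows(targets=[[[0,0,0,2],[0,0,0,4],[0,0,0,6]]])

```text
t: 18.25
eef_pos: [0.4462, 0.1904, 0.268]
ee_rot: [-3.141, -0.0, -0.841]
force: [-1.9, -1.9, 4.6]
width: 0.0115
```

```bash
python3 m.py
```

```text
t 18.45 F [-1.22 -1.67  3.54] M [-0.659  0.762  0.21 ] sdMz 0.017 z [0.4462 0.1904 0.268 ] yaw -48.01 q6 -0.08 w 0.011935794146912862
```

Request:
play_rows(targets=[[[0,0,0,2],[0,0,0,4],[0,0,0,6]]])

```text
t: 18.82
eef_pos: [0.4462, 0.1903, 0.2679]
ee_rot: [3.142, -0.0, -0.945]
force: [-1.1, -1.5, 3.8]
width: 0.0114
```

```bash
python3 m.py
```

```text
t 19.02 F [-1.35 -1.51  3.32] M [-0.697  0.745  0.239] sdMz 0.028 z [0.4462 0.1904 0.268 ] yaw -54.02 q6 -0.18 w 0.011465311410792458
```

Request:
play_rows(targets=[[[0,0,0,2],[0,0,0,4],[0,0,0,6]]])

```text
t: 19.4
eef_pos: [0.4462, 0.1903, 0.268]
ee_rot: [3.142, -0.0, -1.05]
force: [-1.6, -1.0, 3.9]
width: 0.012
```

```bash
python3 m.py
python3 - <<'E'
from h import *
img,d,w=cloud("side"); z=np.load("side.npz")
a=np.hstack([np.kron(i[255:300,220:300],np.ones((5,5,1),np.uint8)) for i in (z["img"],img)]); save(a,"pics/cmp.png")
E
```

```text
t 19.6 F [-1.45 -1.94  3.83] M [-0.733  0.764  0.242] sdMz 0.053 z [0.4462 0.1903 0.268 ] yaw -60.02 q6 -0.29 w 0.011710950216134589
```

View pics/cmp.png

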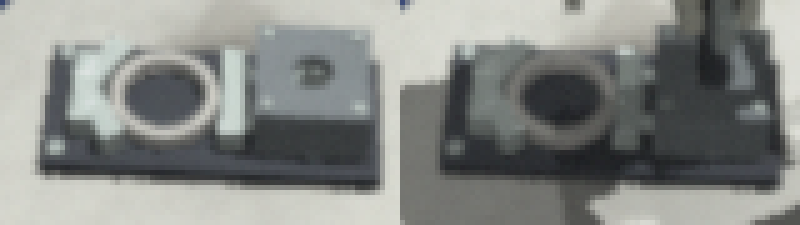

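The comparison shows the jaw (right panel, x ≈ 617–640) now up against the ring, and the ring seated toward the V stop. The moment has started to rise from about 0.195 to 0.24. I'll continue with more averaging.

```bash
sed -i 's/range(4)/range(10)/' m.py; python3 m.py
```

```text
t 20.15 F [-1.27 -1.51  3.63] M [-0.75   0.761  0.229] sdMz 0.029 z [0.4462 0.1903 0.2679] yaw -60.02 q6 -0.29 w 0.01118270531957506
```

Request:
play_rows(targets=[[[0,0,0,2],[0,0,0,4],[0,0,0,6]]])

```text
t: 20.52
eef_pos: [0.4462, 0.1903, 0.268]
ee_rot: [3.142, -0.0, -1.155]
force: [-2.3, -2.5, 3.5]
width: 0.0117
```

```bash
python3 m.py
```

```text
t 21.02 F [-1.54 -1.97  3.65] M [-0.82   0.8    0.234] sdMz 0.021 z [0.4462 0.1903 0.268 ] yaw -66.02 q6 -0.39 w 0.011351136120809447
```

Request:
play_rows(targets=[[[0,0,0,1],[0,0,0,3],[0,0,0,4]]])

```text
t: 21.4
eef_pos: [0.4462, 0.1903, 0.268]
ee_rot: [3.142, -0.0, -1.224]
force: [-1.2, -2.2, 3.2]
width: 0.0116
```

```bash
python3 m.py
```

```text
t 21.9 F [-1.46 -2.    3.55] M [-0.892  0.841  0.263] sdMz 0.023 z [0.4462 0.1903 0.268 ] yaw -70.02 q6 -0.46 w 0.011698864610401573
```

Request:
play_rows(targets=[[[0,0,0,2],[0,0,0,4],[0,0,0,6]]])

```text
t: 22.28
eef_pos: [0.4462, 0.1903, 0.2679]
ee_rot: [3.141, -0.0, -1.329]
force: [-2.2, -2.4, 3.3]
width: 0.0113
```

```bash
python3 m.py; python3 m.py
```

```text
t 22.77 F [-1.84 -2.34  3.66] M [-0.965  0.921  0.274] sdMz 0.041 z [0.4462 0.1903 0.2679] yaw -76.02 q6 -0.57 w 0.011783822682182463
t 23.27 F [-1.91 -2.47  3.57] M [-0.998  0.963  0.269] sdMz 0.033 z [0.4462 0.1903 0.268 ] yaw -76.02 q6 -0.57 w 0.01208583320747156
```

Request:
play_rows(targets=[[[0,0,0,1],[0,0,0,2],[0,0,0,3]]])

```text
t: 23.65
eef_pos: [0.4462, 0.1903, 0.268]
ee_rot: [3.142, -0.0, -1.38]
force: [-1.2, -2.5, 3.2]
width: 0.0118
```

```bash
python3 m.py; python3 m.py
```

```text
t 24.15 F [-2.22 -2.34  3.43] M [-1.044  1.02   0.289] sdMz 0.02 z [0.4462 0.1904 0.268 ] yaw -79.02 q6 -0.62 w 0.011891722762157731
t 24.65 F [-2.14 -2.48  3.34] M [-1.042  1.04   0.301] sdMz 0.032 z [0.4462 0.1903 0.268 ] yaw -79.03 q6 -0.62 w 0.01167561166200316
```

Request:
play_rows(targets=[[[0,0,0,-1],[0,0,0,-2],[0,0,0,-3]]])

```text
t: 25.02
eef_pos: [0.4462, 0.1903, 0.268]
ee_rot: [-3.142, 0.0, -1.326]
force: [-1.2, -2.6, 3.7]
width: 0.0116
```

```bash
python3 m.py
```

```text
t 25.52 F [-1.98 -2.56  3.53] M [-1.093  0.954  0.008] sdMz 0.036 z [0.4462 0.1904 0.268 ] yaw -76.02 q6 -0.57 w 0.011709308946430283
```

The moment at the end was 0.295 N m, about 0.10 over friction, so about 0.39 rad past tight (≈25 N). The key is now unloaded, with moment ≈ 0. I'll release and retreat straight up.

Request:
play_rows(targets=[[[0,0,0,0],[0,0,0,0],[0,0,0,0],[0,0,0,0],[0,0,0,0]]], grip=130)

```text
t: 26.15
eef_pos: [0.4462, 0.1904, 0.268]
ee_rot: [-3.141, 0.0, -1.327]
force: [-0.0, 0.4, -0.8]
width: 0.0426
```

Request:
play_rows(targets=[[[0,0,-0.01,0],[0,0,-0.03,0],[0,0,-0.06,0],[0,0,-0.1,0],[0,0,-0.13,0]]])

```text
t: 26.78
eef_pos: [0.4462, 0.1902, 0.4005]
ee_rot: [-3.14, 0.001, -1.327]
force: [0.6, -0.1, -0.4]
width: 0.0431
```

Request:
play_rows(targets=[[[-0.02,0,-0.02,-10],[-0.04,0,-0.03,-20],[-0.06,0,-0.03,-30],[-0.07,0,-0.03,-40],[-0.07,0,-0.03,-50]]])

```text
t: 27.4
eef_pos: [0.429, 0.2588, 0.4287]
ee_rot: [-3.141, -0.0, -0.447]
force: [-0.4, -0.1, -0.5]
width: 0.0428
```

Run:
```python
from h import *
s=arm.get_state(); print(s["t"],s["eef_pos"],np.degrees(s["ee_rot"]),s["force"])
img,d,w=cloud("wrist"); np.savez("wf.npz",img=img,d=d,w=w); save(img,"pics/wf.png",s=1.5)
p=w.reshape(-1,3); p=p[~np.isnan(p).any(1)]
k=p[(np.hypot(p[:,0]-.447,p[:,1]-.19)<.04)&(p[:,2]>.105)&(p[:,2]<.135)]
if len(k)>5: print("bar top",len(k),cv2.minAreaRect((k[:,:2]*1000).astype(np.float32)),np.median(k[:,2]))
i2,d2,w2=cloud("side"); save(np.kron(i2[240:300,220:310],np.ones((6,6,1),np.uint8)),"pics/sf.png")
```

```text
27.4 [0.4289827  0.25879661 0.42868198] [-1.79964549e+02 -7.65537465e-03 -2.56380712e+01] [-0.43547223 -0.08443485 -0.49930184]
bar top 859 ((447.38360595703125, 189.62002563476562), (12.648828506469727, 45.603694915771484), 14.947556495666504) 0.11709853938593762
```

View pics/wf.png

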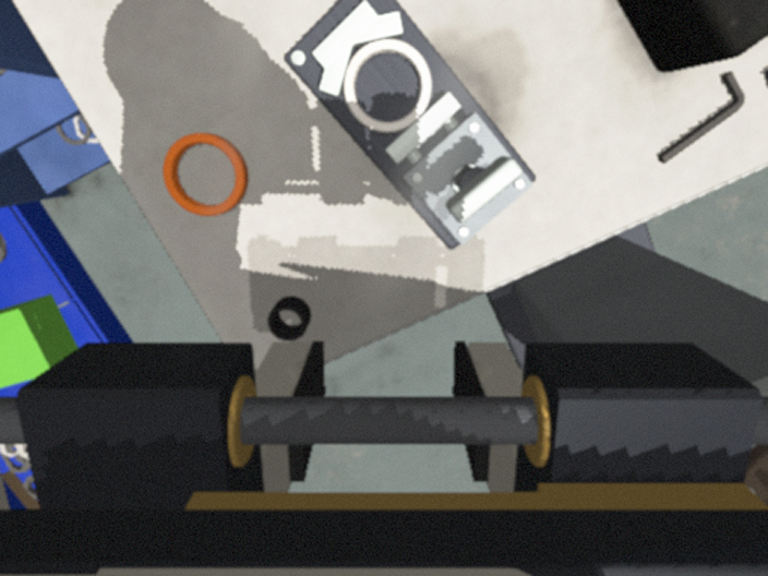

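Final view: the key stands in the well at (487,190) with its bar top at 0.117 m, so the tip is at 0.025 m, fully home. The steel ring at (388,85) is held between the jaw (425,125) and the V stop (350,45). The loupe and hex key are in place. I'll hand in.

```bash
python3 -c "
from station import job_done
print(job_done())"
```

```text
the job is handed in; nothing more can be done
None
```

The key is standing fully home in the socket, the ring is clamped at an estimated 25 N, and I handed the job in at about 27.5 s of the 72 s allowed.

**Key:** I took it from the holder, read the socket's angle from the wrist camera and lowered it in already aligned, so no feeling turn was needed. Contact came at the expected depth. I pressed with about 4–7 N, so the socket spring should have gone down about 1 mm at most. After release, the bar top measured 0.117 m, which puts the tip at 0.025 m, exactly home.

**Clamping:** I turned the key about 73° clockwise. The turning moment rose from about 0.195 N m (friction only) to about 0.295 N m, then I eased off 3° and let go. The rise corresponds to roughly 0.39 rad past tight.

**Last checks:** The wrist picture showed the ring between the jaw and the V stop. The loupe and hex key were in place, the micrometer was last seen in place before insertion, and I did not re-check the oil bottle. The gripper was clear with no contact force.

**Less certain:**
- **Clamping force:** it comes only from the moment readings, which are noisy, so it could be off by about 5 N. Jaw travel was not measured separately.
- **Sideways load:** about 3 N acted on the key while it turned.

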